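# Step a cell tester's load up four clicks and test the cell

## Task

A cell is clamped in the cradle of the bench cell tester and the tester's large load selector stands at its low stop. With a fingertip, push the selector's pointer bar round clockwise exactly four clicks, without running on past the fourth, and only then press the round test key fully down and let it come up again. Do not pinch the selector, do not turn the small dial, and leave the loose cells standing where they are.

Things in the scene. Friction and masses are not known exactly. Their poses are not given: they have to be found in the camera images.
- tester: cell load tester fixed on the bench, grey case 200 (x) x 280 (y) x 60 mm high, flat bright metal top; origin: centre of its underside, x to the back, y to its left. On top, x y in mm: load selector axis -5, 50; small dial -62, -30 (19 high, bar 33 long); test key -60, -98; cradle with clamped cell 52, -82 (30 x 96, 24 high); terminals 60, 104 and 60, 124 (17 high); display 82, 50 (3 high)
- load_axis (a point): point on the top panel (60 mm over the bench) on the upright axis of the large load selector, a black click-stop dial with a raised pointer bar on a round dark plate 120 mm wide and 2 mm high. Pushing with a finger on one face of its bar is right; finger forces on both side faces at once are a pinch
- load_pointer (a point): end of the load selector's pointer bar, 40 mm from its axis and 20 mm over the panel. The bar is 15 mm wide, ends 19 mm beyond the axis at its tail, and stands 10 to 32 mm over the panel on a round skirt 51 mm wide and 10 mm high. Nothing else within 75 mm of the axis is higher than 3 mm
- load_dial (a joint): angle of the load selector (rad), growing clockwise seen from above; at the start it stands at its low stop, 0, whose bearing on the panel varies. Twelve click positions 0.5236 (30 degrees) apart. A sprung ball holds it in each: about 2.5 N at the bar's end (more nearer the axis) brings it over the hump half way, then it snaps by itself into the next, ahead of the finger, and stays
- test_key (a joint): travel of the test key (m), 0 up, 0.006 fully down; sprung, about 2 N to start and 6 N fully down; comes up by itself
- test_key_top (a point): centre of the top face of the round black test key, 28 mm in diameter, 22 mm over the panel when up; its metal collar is 44 mm in diameter and 12 mm high
- time_pointer (a point): pointer end of the small dial's bar, 16.5 mm from that dial's axis: to be left alone
- cell_a: loose cylindrical cell 18 x 65 mm standing on the tester's top panel near its right edge, about 60 mm behind the test key; origin at the centre of its foot
- cell_b: loose cell 18 x 65 mm standing on the bench to the left of the tester
- cell_c: another such cell standing beside it
Not all that is in view belongs to the job. What is shaped like the cell_a but red or yellow is not meant.

How it is judged:
On the way, in this order (a step that is already met when the one before it is completed fails the run):
1. the load selector stands four clicks clockwise of its low stop (value of joint load_dial between 1.963 and 2.225 rad), for 0.3 s.
2. the test key is fully down (value of joint test_key above 0.005 m), for 0.1 s.
At the end, for the whole second after the job is handed in: The load selector rests four clicks (within a quarter of a click) clockwise of its low stop, the test key has been down at least 5 of its 6 mm after that and is up again within 1 mm, and the three loose cells stand upright (all of step 1 and value of joint test_key below 0.001 m and angle between each of cell_a, cell_b, cell_c's own z axis and vertical below 0.2 rad); the robot touches nothing.
It fails at once if the load selector runs past the fourth click, over the hump towards the fifth (value of joint load_dial above 2.41 rad).
It fails at once if the test key is pressed before the load stands four clicks on (value of joint test_key above 0.003 m and value of joint load_dial below 1.963 rad).
It fails at once if the selector's bar is pinched between the fingers (contact force between the fingers and load_dial_fore above 1 N and contact force between the fingers and load_dial_rear above 1 N).
It fails at once if the small dial is turned (distance of time_pointer from where it was at the start of the episode above 0.007 m).
It fails at once if a cell is shifted more than 20 mm, lifted or knocked over (distance of any of cell_a, cell_b, cell_c from where it was at the start of the episode above 0.02 m).
It also fails if it takes over 61 s, if anything falls off the work surface, if the arm or the gripper's body presses on something with over 40 N, if the wrist force passes 120 N, or if a joint passes its speed limit or range.

## Robot

A 6-joint arm with a two-finger parallel gripper is mounted at the origin on a cart in front of the work surface, level with it; the furniture and walls round the work are solid. World frame = base frame: x ahead of the robot, y to its left, z up, the work surface at z = 0. Lengths are in m, angles in rad, forces in N, time in s.
With the tool pointing down it reaches from about 0.225 to 0.875 m from the base axis. Payload 3.4 kg.
Tool frame: the origin (TCP) lies on the centre line of the jaws, within the pads' length; the fingertips stand 11 mm ahead of it and the grasp point (between the pads) lies 8 mm behind it; z points along the fingers, y is the line along which they close (so a half turn about z gives the same grasp; the last joint's range is limited). The gripper opens to 85 mm and grips with 20 to 120 N. Pads are 22 mm wide; open, the fingers measure 114 mm over their backs; the gripper's body (76 mm by 85 mm) begins 54 mm behind the grasp point. The pads swing forward as they close: fully open they stand 13 mm farther back than shut.
Start: joints at [-1.274, 0.276, 1.505, -0, 1.361, -0.121], TCP at [0.233, -0.526, 0.242] pointing down, gripper open.
Joint ranges: [-2.89, 2.89], [-0.75, 2.08], [0.22, 2.7], [-1.18, 4.32], [0.11, 2.71], [-2.7, 2.7]. Speed limits (rad/s): [2.57, 2.57, 3.14, 3.14, 3.14, 3.14].

## Interface

Orientations are given as a unit quaternion [w, x, y, z].
In Python, from rig import manip, eyes, job gives the robot as it stands.
- The arm moves only by the tool drive_tool, never from a script. Its argument "rows" is a list of rows, each a list of 3 entries, a list of its own where there are three numbers: the turn, a rotation vector about the world's x, y, z in rad, then the shift along the world's x, y, z in cm, then the finger opening in cm, from 0 to 8.54. A call has 1 to 8 rows; each row shifts and turns the commanded pose from where the row before left it; what a row does not reach is not made up. A row lasts 1/8 s, in which the tool goes at most 62.5 mm and 10.7 degrees, less where a joint would pass 70% of its speed; a pose out of reach is approached as far as the arm can. A call is refused whole if a number of a shift passes 6.25 or a number of a turn 0.188, either way. A call with a gripper value outside its range is refused whole. The fingers move at their own pace and stop on an object; "force" is the grip in N (left out, the last holds). Time passes only in rows, so rows that do not move let the fingers close. It gives the time, the measured TCP pose, the force, the opening and the grip force at its end, in the units of the state.
- manip.get_state(): the state, without advancing time (a new reading comes with each control period).
- eyes.get_image(name): name is "scene" or "top" or "wrist"; returns the picture (480x640x3 uint8, red, green, blue); there is no depth.
- eyes.get_calibration(name): a dict with "camera_matrix" (3x3 intrinsics, pixels), "k1" (the pictures are not rectified: a ray, as slopes to the right and down, at radius r is drawn at 1 + k1 r^2 times it, then the intrinsics apply), "view" (4x4, takes a point from world to camera coordinates). Camera axes: x right, y up, looking along -z (the intrinsics and any distortion apply to the point x, -y, -z); pixel columns grow to the right and rows downward; lengths in m; the calibration is good to about 2 mm. A picture is of the moment at which its call begins: read the wrist's pose just before it. get_calibration takes no time and is no camera call; for the wrist camera it gives the pose at the moment of the call.
- job.sign_off(): hands the job in; it is judged then, once.
The state is a dict: "clock": time; "qpos": joint angles; "qd": joint speeds; "effort": joint torques, N m; "position": TCP position; "ee_rot": TCP orientation; "contact_force": force on the tool from outside, world axes, zero at the start; "moment": the same for the moment, N m; "width": finger opening in m; "gripper_force": force on a finger pad.
Only numpy, scipy, OpenCV 4.12 (cv2) and the standard library are available. Lean on these libraries where they do the work, as an engineer would, in place of code of your own. Each camera call takes 0.05 s, during which the arm holds its last target. There are 200 camera calls.

## Working session

There is one attempt and no reset: what is moved stays moved. The work goes in short steps, Python scripts to look and compute and a tool call to move; the robot and the scene stay as the last step left them, time stands still between calls to the robot, and variables do not carry over. Pictures are saved under pics/ and viewed, at most 10 in all, crops included, and the job is handed in when it is done.

Besides the shell and the picture viewer there is one more tool, called after "Call:" in YAML: its name, and indented under it one key for each argument. drive_tool: Moves the arm, as the interface text tells. Its arguments: {"type":"object","properties":{"rows":{"type":"array"},"force":{"type":"number"}},"required":["rows"]}

```bash
mkdir -p pics
cat > h.py <<'E'
import numpy as np, cv2
from rig import manip, eyes, job
def snap(n,f):
    c=eyes.get_calibration(n); im=eyes.get_image(n); cv2.imwrite(f,cv2.cvtColor(im,cv2.COLOR_RGB2BGR)); return im,c
def ray(c,u,v):
    K=np.array(c["camera_matrix"]);k=c["k1"];V=np.array(c["view"])
    p=cv2.undistortPoints(np.array([[[u,v]]],float),K,np.array([k,0,0,0,0.]))[0,0]
    R=V[:3,:3];o=-R.T@V[:3,3]; d=R.T@np.array([p[0],-p[1],-1]); return o,d
def atz(c,u,v,z):
    o,d=ray(c,u,v); return o+d*(z-o[2])/d[2]
def tri(rs):
    A=0;b=0
    for o,d in rs:
        d=d/np.linalg.norm(d);P=np.eye(3)-np.outer(d,d);A=A+P;b=b+P@o
    return np.linalg.solve(A,b)
def proj(c,X):
    V=np.array(c["view"]);p=V[:3,:3]@X+V[:3,3];x=p[0]/-p[2];y=-p[1]/-p[2];s=1+c["k1"]*(x*x+y*y)
    q=np.array(c["camera_matrix"])@[x*s,y*s,1];return q[:2]
E
python3 - <<'E'
from h import *
a,c=snap("top","pics/top.png"); b,d=snap("scene","pics/scene.png")
print(c,d,manip.get_state())
E
```

```text
{'camera_matrix': array([[537.23352877,   0.        , 318.06732934],
       [  0.        , 537.23352877, 240.91897465],
       [  0.        ,   0.        ,   1.        ]]), 'k1': -0.11820982100512314, 'view': array([[ 5.12110057e-04, -9.99999596e-01, -7.38230015e-04,
         1.99340327e-02],
       [ 9.78164219e-01,  3.47499165e-04,  2.07833204e-01,
        -6.07170070e-01],
       [-2.07832863e-01, -8.28543660e-04,  9.78164002e-01,
        -9.71144498e-01],
       [ 0.00000000e+00,  0.00000000e+00,  0.00000000e+00,
         1.00000000e+00]])} {'camera_matrix': array([[534.40816895,   0.        , 324.50763668],
       [  0.        , 534.40816895, 244.11519104],
       [  0.        ,   0.        ,   1.        ]]), 'k1': -0.02960324719084378, 'view': array([[-0.79435322, -0.60730479,  0.01355963,  0.48708081],
       [ 0.33066696, -0.41357106,  0.84830321, -0.2385487 ],
       [-0.50957073,  0.67833611,  0.52933713, -0.61215369],
       [ 0.        ,  0.        ,  0.        ,  1.        ]])} {'clock': 0.1, 'qpos': array([-1.27402570e+00,  2.76560656e-01,  1.50603634e+00, -3.95510454e-05,
        1.36072757e+00, -1.21014403e-01]), 'qd': array([ 3.88353266e-04, -2.51955299e-04, -1.66352422e-03, -3.41840929e-04,
        7.52697362e-05, -1.32681119e-03]), 'effort': array([ 1.71726500e-03, -4.17699945e+01, -2.46402633e+01, -2.60764118e-04,
        5.72507342e-03, -3.32555871e-06]), 'position': array([ 0.23313363, -0.52509733,  0.24149785]), 'ee_rot': array([-8.60921101e-04,  9.78259956e-01,  2.07380589e-01, -9.52635940e-05]), 'contact_force': array([-0.12655847, -0.49501764, -0.51146372]), 'moment': array([ 0.03263441, -0.04264392,  0.02439964]), 'gripper_force': 0.0, 'width': 0.08518139536391618}
```

View pics/top.png

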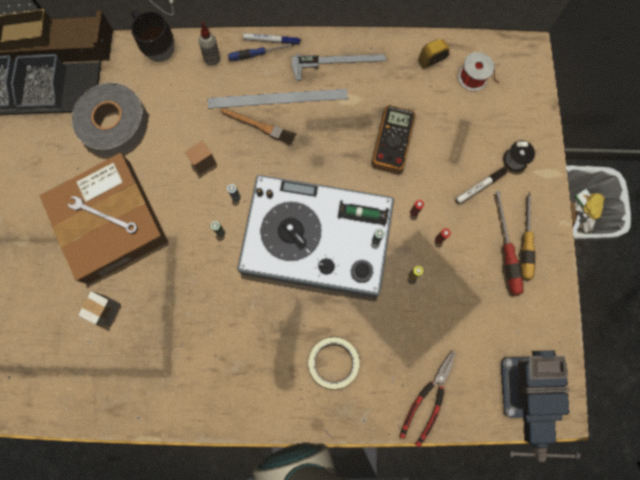

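View pics/scene.png

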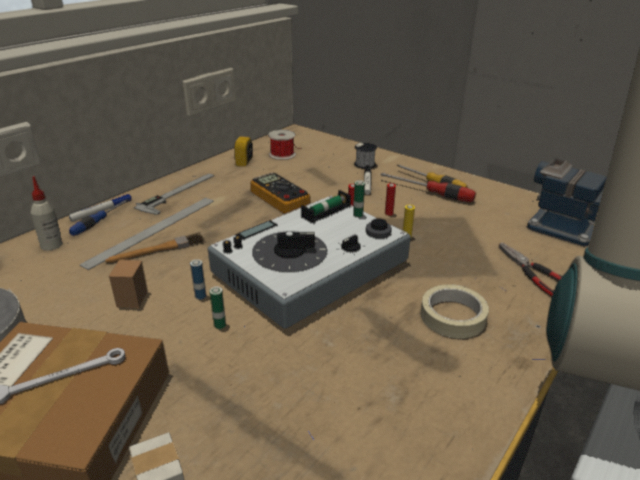

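Run:
```python
from h import *
a=cv2.imread("pics/top.png")[160:310,220:420]
cv2.imwrite("pics/tc.png",cv2.resize(a,None,fx=4,fy=4,interpolation=cv2.INTER_CUBIC))
c=eyes.get_calibration("top")
# corners of the top face TL, TR(back right), BR, BL
for p in [(258,177),(394,194),(379,297),(239,271)]: print(atz(c,*p,0.06).round(3))
```

```text
[0.738 0.14  0.06 ]
[ 0.703 -0.13   0.06 ]
[ 0.499 -0.095  0.06 ]
[0.549 0.172 0.06 ]
```

View pics/tc.png

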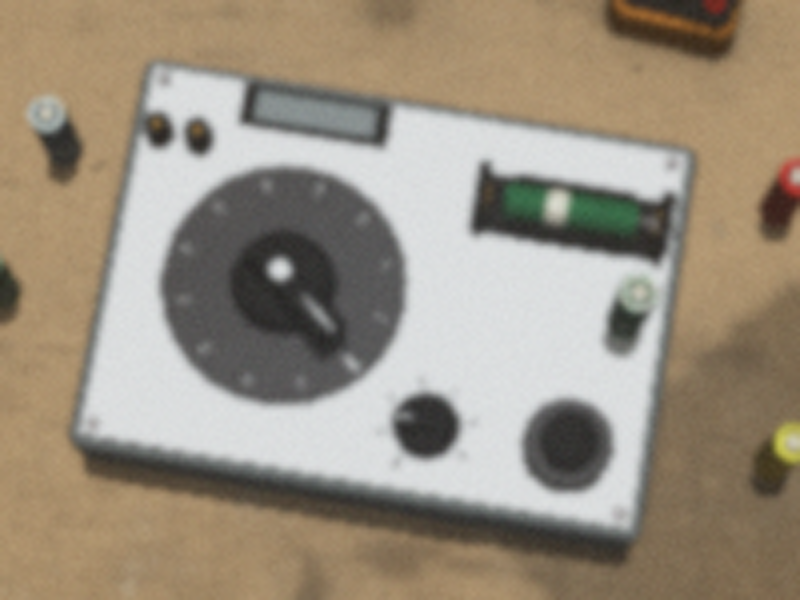

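Run:
```python
from h import *
c=eyes.get_calibration("top")
P=lambda u,v,z:atz(c,220+u/4-.4,160+v/4-.4,z)
C=[P(148,63,.06),P(693,152,.06),P(635,537,.06),P(75,437,.06)]
o=sum(C)/4; yv=(C[0]-C[1]+C[3]-C[2]);yaw=np.arctan2(-yv[0],yv[1]); print("o",o,"yaw",np.degrees(yaw), np.linalg.norm(C[0]-C[1]),np.linalg.norm(C[0]-C[3]))
R=np.array([[np.cos(yaw),-np.sin(yaw)],[np.sin(yaw),np.cos(yaw)]])
f=lambda x,y:o[:2]+R@[x,y]
print("axis",f(-.005,.05),P(285,285,.062),"key",f(-.06,-.098),P(569,437,.082))
print("mark",P(350,362,.062),"line",P(303,290,.092),P(337,332,.092),"cellA",P(638,292,.125),"dial",f(-.062,-.03))
print(manip.get_state()["position"])
```

```text
o [0.6238183  0.02354407 0.06      ] yaw -9.912980918474842 0.2739440433155793 0.19075936527446205
axis [0.62750056 0.07365835] [0.62747737 0.07296543 0.062     ] key [ 0.54784315 -0.06266369] [ 0.54983882 -0.06185266  0.082     ]
mark [0.58948627 0.04128102 0.062     ] line [0.61810258 0.06288763 0.092     ] [0.59794331 0.04678316 0.092     ] cellA [ 0.60966413 -0.09084203  0.125     ] dial [0.55757937 0.0046654 ]
[ 0.23313363 -0.52509733  0.24149785]
```

Call:
drive_tool:
  rows:
    - [[0,0,0.185],[3,4.25,0],0]
    - [[0,0,0.185],[3,4.25,0],0]
    - [[0,0,0.185],[3,4.25,0],0]
    - [[0,0,0.185],[3,4.25,0],0]
    - [[0,0,0.185],[3,4.25,0],0]
    - [[0,0,0.185],[3,4.25,0],0]
    - [[0,0,0.185],[3,4.25,0],0]
    - [[0,0,0.185],[3,4.25,0],0]
  force: 40

```text
clock: 1.1
position: [0.4739, -0.184, 0.2421]
ee_rot: [-0.0, 0.58, 0.815, -0.0]
contact_force: [0.5, -0.7, -0.5]
width: -0.0
gripper_force: 0.0
```

Call:
drive_tool:
  rows:
    - [[0,0,0.185],[3,4.25,0],0]
    - [[0,0,0.185],[3,4.25,0],0]
    - [[0,0,0],[3,4.25,0],0]
    - [[0,0,0],[3,4.25,0],0]
    - [[0,0,0],[2.7,4.25,0],0]
    - [[0,0,0],[0,0,0],0]
    - [[0,0,0],[0,0,0],0]
    - [[0,0,0],[0,0,0],0]

```text
clock: 2.1
position: [0.6196, 0.0258, 0.2423]
ee_rot: [-0.0, 0.424, 0.906, -0.0]
contact_force: [-0.6, -0.3, -0.4]
width: 0.0001
gripper_force: 0.0
```

Run:
```python
from h import *
s=manip.get_state();print(s["clock"],s["position"],s["ee_rot"],s["qpos"],s["width"],s["contact_force"])
im,c=snap("wrist","pics/w1.png");print(-c["view"][:3,:3].T@c["view"][:3,3])
```

```text
2.1 [0.61961322 0.02584732 0.24225261] [-2.14044435e-04  4.23712269e-01  9.05796763e-01 -3.02600321e-04] [-7.02160539e-02  3.44481401e-01  1.40368784e+00 -4.17600446e-04
  1.39404030e+00 -7.65859246e-01] 6.685691890658986e-05 [-0.58233355 -0.33525289 -0.43951199]
[0.57720865 0.07626123 0.37358708]
```

View pics/w1.png

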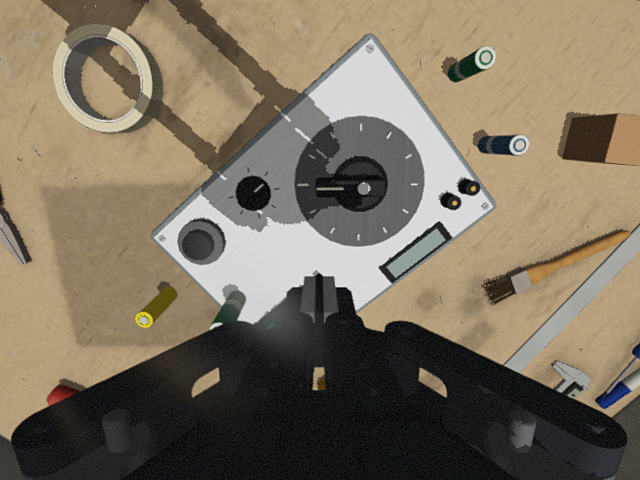

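Run:
```python
from h import *
c=eyes.get_calibration("wrist");t=eyes.get_calibration("top")
T=lambda u,v:ray(t,220+u/4-.4,160+v/4-.4)
W=lambda u,v:ray(c,u,v)
print("plate",tri([T(285,285),W(360,181)]),atz(c,360,181,.062))
print("cap",tri([T(280,268),W(364,188)]),atz(c,364,188,.092))
print("key",tri([T(569,437),W(197,240)]),atz(c,197,240,.082))
print("tip line",atz(c,317,188,.092),atz(c,343,188,.092))
p=atz(c,316,188,.092)-atz(c,364,188,.092);print(np.linalg.norm(p),np.degrees(np.arctan2(p[1],p[0])))
tz=manip.get_state()["position"];print("tip px",proj(c,tz-[0,0,.011]),proj(c,tz))
```

```text
plate [0.62957284 0.07447829 0.0499646 ] [0.62696345 0.07539152 0.062     ]
cap [0.62737017 0.07341487 0.09806035] [0.62856659 0.07327244 0.092     ]
key [ 0.54798665 -0.06048009  0.07931238] [ 0.54612124 -0.05747725  0.082     ]
tip line [0.59857769 0.04827946 0.092     ] [0.61516489 0.06209556 0.092     ]
0.039868386449748654 -140.19267155186427
tip px [319.56518629 293.71216038] [319.6236554  304.70239693]
```

Call:
drive_tool:
  rows:
    - [[0,0,0],[0.1,0.2,-4],0]
    - [[0,0,0],[0,0,-4],0]
    - [[0,0,0],[0,0,-3.5],0]
    - [[0,0,0],[0,0,-2.5],0]
    - [[0,0,0],[0,0,-1.5],0]
    - [[0,0,0],[0,0,0],0]
    - [[0,0,0],[0,0,0],0]

```text
clock: 3.02
position: [0.6222, 0.0286, 0.0885]
ee_rot: [0.001, 0.423, 0.906, 0.0]
contact_force: [-0.3, -0.1, -0.5]
width: -0.0003
gripper_force: 0.0
```

```bash
cat > plan.py <<'E'
import sys
from h import *
A=np.array([.6275,.0738]);th0=np.radians(-140)
def pose(a,d=.0185,r=.034):
    t=th0-np.radians(a); return A+r*np.array([np.cos(t),np.sin(t)])+d*np.array([-np.sin(t),np.cos(t)])
s=manip.get_state();print(s["clock"],s["position"],s["contact_force"]);p=s["position"][:2]
q=s["ee_rot"];print("y bearing",np.degrees(2*np.arctan2(q[2],q[1]))-90,"q6",s["qpos"][5])
for a in map(float,sys.argv[1:]):
    n=pose(a);print(a,((n-p)*100).round(2));p=n
E
python3 plan.py 0 5 10 15 20 25
```

```text
3.025 [0.62216275 0.02860604 0.08853572] [-0.31350673 -0.09448336 -0.50175558]
y bearing 39.91447158128736 q6 -0.762368039060387
0.0 [-0.88  0.92]
5.0 [-0.31  0.14]
10.0 [-0.3   0.16]
15.0 [-0.28  0.19]
20.0 [-0.26  0.21]
25.0 [-0.24  0.23]
```

Call:
drive_tool:
  rows:
    - [[0,0,0],[-0.44,0.46,0],0]
    - [[0,0,0],[-0.44,0.46,0],0]
    - [[0,0,-0.087],[-0.31,0.14,0],0]
    - [[0,0,-0.087],[-0.3,0.16,0],0]
    - [[0,0,-0.087],[-0.28,0.19,0],0]

```text
clock: 3.65
position: [0.6036, 0.0432, 0.0879]
ee_rot: [0.001, 0.538, 0.843, 0.0]
contact_force: [0.6, 0.2, -0.0]
width: -0.0001
gripper_force: 0.1
```

Call:
drive_tool:
  rows:
    - [[0,0,-0.087],[-0.26,0.21,0],0]
    - [[0,0,-0.087],[-0.24,0.23,0],0]
    - [[0,0,0],[0,0,0],0]
    - [[0,0,0],[0,0,0],0]

```text
clock: 4.15
position: [0.5986, 0.0476, 0.0876]
ee_rot: [0.0, 0.608, 0.794, 0.0]
contact_force: [0.2, -0.9, -0.2]
width: -0.0001
gripper_force: 0.0
```

```bash
python3 plan.py 25 30 35 40 45 50 55
python3 - <<'E'
from h import *
im,c=snap("wrist","pics/w2.png")
a,t=snap("top","pics/t2.png")
x=cv2.resize(im[150:480,160:480,::-1],(400,412)); y=cv2.resize(a[160:310,220:340,::-1],(330,412),interpolation=cv2.INTER_CUBIC)
cv2.imwrite("pics/m2.png",np.hstack([x,y]))
E
```

```text
4.15 [0.59864513 0.04760738 0.08757724] [ 0.15400417 -0.92906153 -0.24802851]
y bearing 15.095861150757642 q6 -0.2999407228099918
25.0 [ 0.08 -0.05]
30.0 [-0.22  0.25]
35.0 [-0.2   0.27]
40.0 [-0.17  0.29]
45.0 [-0.15  0.3 ]
50.0 [-0.12  0.32]
55.0 [-0.09  0.32]
```

View pics/m2.png

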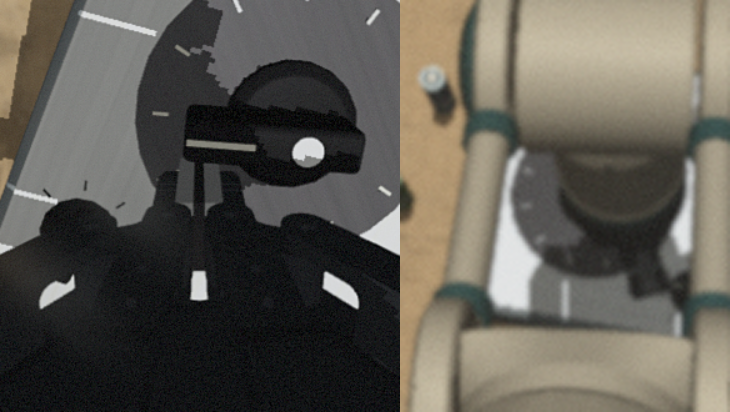

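```bash
cat > brg.py <<'E'
from h import *
def brg(c,tip,tail):
    a=atz(c,*tip,.092);b=atz(c,*tail,.092);p=a-b;return np.degrees(np.arctan2(p[1],p[0])),a,b
E
python3 - <<'E'
from brg import *
c=eyes.get_calibration("wrist");g=lambda u,v:(160+u/1.25,150+v/1.2485)
print(brg(c,g(187,143),g(255,148)),brg(c,g(187,143),g(308,151)))
E
```

```text
(np.float64(-169.5076701309971), array([0.59001719, 0.06557695, 0.092     ]), array([0.61138535, 0.06953434, 0.092     ])) (np.float64(-169.07873802824457), array([0.59001719, 0.06557695, 0.092     ]), array([0.62810272, 0.07292572, 0.092     ]))
```

Call:
drive_tool:
  rows:
    - [[0,0,-0.087],[-0.22,0.25,0],0]
    - [[0,0,-0.087],[-0.2,0.27,0],0]
    - [[0,0,-0.087],[-0.17,0.29,0],0]
    - [[0,0,-0.087],[-0.15,0.3,0],0]
    - [[0,0,-0.087],[-0.12,0.32,0],0]
    - [[0,0,-0.087],[-0.09,0.32,0],0]
    - [[0,0,0],[0,0,0],0]
    - [[0,0,0],[0,0,0],0]

```text
clock: 5.25
position: [0.5892, 0.0648, 0.0873]
ee_rot: [0.0, 0.792, 0.61, 0.0]
contact_force: [-0.4, 0.4, -0.6]
width: -0.0003
gripper_force: 0.0
```

```bash
python3 plan.py 55 60 65 70 75 80 85
python3 - <<'E'
from h import *
im,c=snap("wrist","pics/w3.png")
cv2.imwrite("pics/m3.png",cv2.resize(im[150:350,240:480,::-1],None,fx=2,fy=2))
E
```

```text
5.25 [0.58920843 0.06479277 0.08729497] [-0.37799626  0.39893514 -0.63589741]
y bearing -14.815848033973296 q6 0.2509475193311717
55.0 [ 0.07 -0.01]
60.0 [-0.06  0.33]
65.0 [-0.04  0.34]
70.0 [-0.01  0.34]
75.0 [0.02 0.34]
80.0 [0.05 0.33]
85.0 [0.08 0.33]
```

View pics/m3.png

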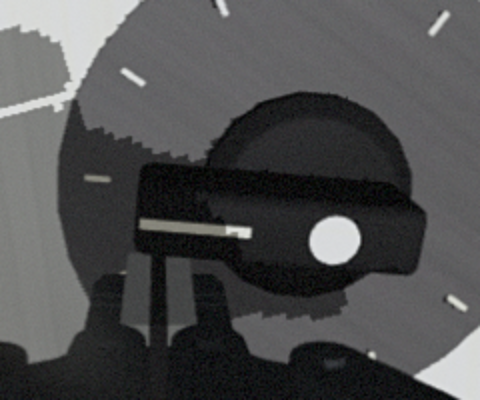

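Call:
drive_tool:
  rows:
    - [[0,0,-0.087],[-0.06,0.33,0],0]
    - [[0,0,-0.087],[-0.04,0.34,0],0]
    - [[0,0,-0.087],[-0.01,0.34,0],0]
    - [[0,0,-0.087],[0.02,0.34,0],0]
    - [[0,0,-0.087],[0.05,0.33,0],0]
    - [[0,0,-0.087],[0.08,0.33,0],0]
    - [[0,0,0],[0,0,0],0]
    - [[0,0,0],[0,0,0],0]

```text
clock: 6.3
position: [0.5895, 0.0849, 0.0873]
ee_rot: [0.0, 0.923, 0.385, -0.0]
contact_force: [-0.4, -0.3, -0.5]
width: 0.0002
gripper_force: 0.0
```

```bash
python3 plan.py 85 90 95 100 105 110 112
python3 - <<'E'
from h import *
im,c=snap("wrist","pics/w4.png")
cv2.imwrite("pics/m4.png",cv2.resize(im[150:350,240:480,::-1],None,fx=2,fy=2))
E
```

```text
6.3 [0.58950526 0.08486799 0.08730588] [-0.42685402 -0.25411533 -0.45294662]
y bearing -44.71865096701858 q6 0.8069360998109145
85.0 [ 0.09 -0.01]
90.0 [0.11 0.32]
95.0 [0.14 0.31]
100.0 [0.16 0.3 ]
105.0 [0.19 0.28]
110.0 [0.21 0.26]
112.0 [0.09 0.1 ]
```

View pics/m4.png

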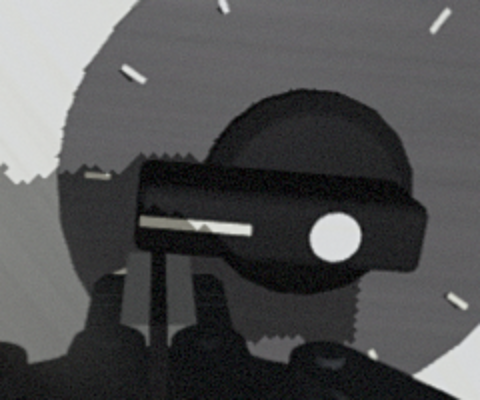

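Call:
drive_tool:
  rows:
    - [[0,0,-0.087],[0.12,0.32,0],0]
    - [[0,0,-0.087],[0.14,0.31,0],0]
    - [[0,0,-0.087],[0.16,0.3,0],0]
    - [[0,0,-0.087],[0.19,0.28,0],0]
    - [[0,0,-0.087],[0.21,0.26,0],0]
    - [[0,0,-0.035],[0.12,0.1,0],0]
    - [[0,0,0],[0,0,0],0]
    - [[0,0,0],[0,0,0],0]

```text
clock: 7.35
position: [0.5989, 0.1006, 0.0873]
ee_rot: [0.0, 0.987, 0.159, -0.0]
contact_force: [-1.1, 0.7, 1.2]
width: 0.0003
gripper_force: 0.0
```

Run:
```python
from h import *
s=manip.get_state();print(s["clock"],s["position"],s["ee_rot"],s["contact_force"])
im,c=snap("wrist","pics/w5.png")
cv2.imwrite("pics/m5.png",cv2.resize(im[150:350,240:480,::-1],None,fx=2,fy=2))
```

```text
7.35 [0.59886604 0.10061657 0.08732106] [ 5.97880068e-05  9.87264927e-01  1.59084755e-01 -2.40233246e-05] [-1.0558967   0.65609254  1.18335122]
```

View pics/m5.png

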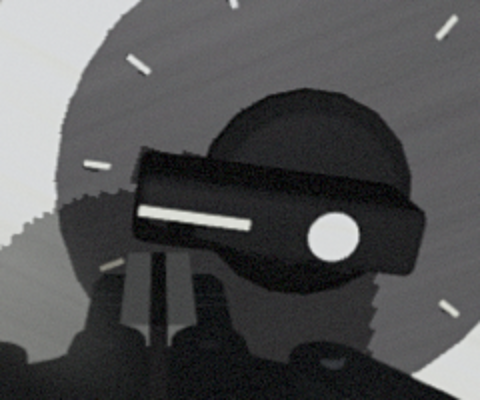

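Call:
drive_tool:
  rows:
    - [[0,0,0],[-1.2,-0.2,0],0]
    - [[0,0,0],[0,0,3],0]
    - [[0,0,0],[0,0,3.5],0]
    - [[0,0,-0.185],[0,0,3.5],0]
    - [[0,0,-0.185],[-1,-4,0],0]
    - [[0,0,-0.185],[-1,-4,0],0]
    - [[0,0,-0.185],[-1,-4,0],0]
    - [[0,0,0],[-1,-4,0],0]

```text
clock: 8.4
position: [0.5454, -0.0623, 0.1873]
ee_rot: [0.0, 0.978, -0.209, -0.0]
contact_force: [0.3, 0.1, 0.7]
width: -0.0001
gripper_force: 0.0
```

Call:
drive_tool:
  rows:
    - [[0,0,0],[0,0,0],0]
    - [[0,0,0],[0,0,0],0]

```text
clock: 8.65
position: [0.5463, -0.0609, 0.1873]
ee_rot: [-0.0, 0.978, -0.209, -0.0]
contact_force: [-0.6, 0.6, -0.6]
width: 0.0003
gripper_force: 0.0
```

Run:
```python
from h import *
s=manip.get_state();print(s["clock"],s["position"],s["ee_rot"],s["contact_force"],s["qpos"][5])
im,c=snap("wrist","pics/w6.png")
print(proj(c,np.array([.548,-.061,.082])),proj(c,s["position"]-[0,0,.011]))
```

```text
8.65 [ 0.54631407 -0.06090997  0.18731266] [-3.10205862e-04  9.77850790e-01 -2.09302851e-01 -2.31091553e-04] [-0.58053192  0.59859833 -0.57245853] 1.754280397126754
[317.48570522 237.44147837] [317.81503698 295.82539219]
```

View pics/w6.png

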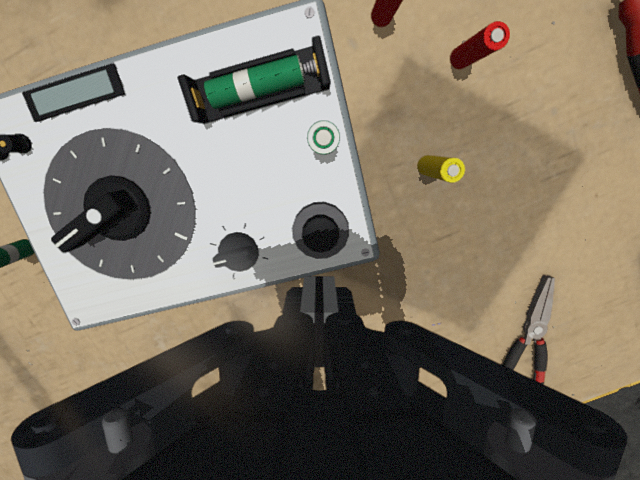

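Call:
drive_tool:
  rows:
    - [[0,0,0],[0.3,-0.1,-3.5],0]
    - [[0,0,0],[0,0,-3.5],0]
    - [[0,0,0],[0,0,-2],0]
    - [[0,0,0],[0,0,-0.5],0]
    - [[0,0,0],[0,0,-0.3],0]
    - [[0,0,0],[0,0,-0.2],0]
    - [[0,0,0],[0,0,0],0]
    - [[0,0,0],[0,0,0],0]

```text
clock: 9.7
position: [0.5503, -0.0619, 0.0882]
ee_rot: [-0.0, 0.978, -0.209, 0.001]
contact_force: [-1.9, 3.2, 4.7]
width: -0.0001
gripper_force: 2.5
```

Call:
drive_tool:
  rows:
    - [[0,0,0],[0,0,-0.15],0]
    - [[0,0,0],[0,0,-0.1],0]
    - [[0,0,0],[0,0,0],0]
    - [[0,0,0],[0,0,0],0]

```text
clock: 10.2
position: [0.5504, -0.062, 0.087]
ee_rot: [-0.0, 0.978, -0.209, 0.001]
contact_force: [-3.9, 3.0, 12.8]
width: -0.0001
gripper_force: 6.4
```

Call:
drive_tool:
  rows:
    - [[0,0,0],[0,0,-0.1],0]
    - [[0,0,0],[0,0,0],0]
    - [[0,0,0],[0,0,0],0]

```text
clock: 10.58
position: [0.5504, -0.062, 0.0868]
ee_rot: [-0.0, 0.978, -0.209, 0.001]
contact_force: [-6.0, 4.4, 18.3]
width: -0.0
gripper_force: 9.2
```

Call:
drive_tool:
  rows:
    - [[0,0,0],[0,0,0.8],0]
    - [[0,0,0],[0,0,2],0]
    - [[0,0,0],[0,0,4],0]
    - [[0,0,0],[0,0,4],0]
    - [[0,0,0],[0,0,0],0]
    - [[0,0,0],[0,0,0],0]

```text
clock: 11.32
position: [0.5499, -0.0626, 0.1915]
ee_rot: [0.0, 0.978, -0.209, 0.0]
contact_force: [0.3, 0.1, -0.5]
width: 0.0
gripper_force: 0.0
```

Run:
```python
from h import *
im,c=snap("wrist","pics/w7.png")
```

```text
(no output)
```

View pics/w7.png

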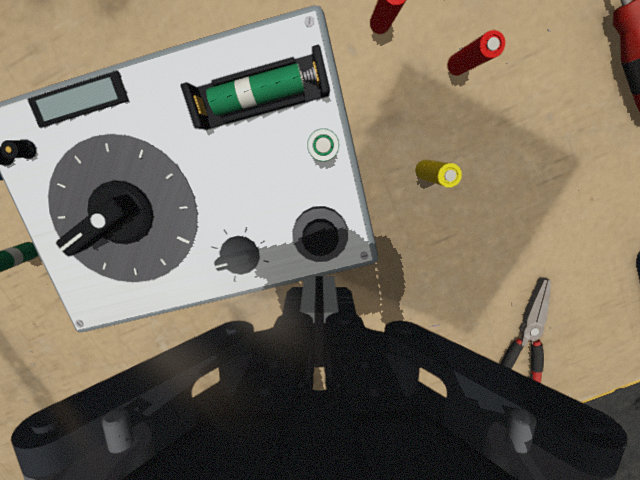

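The wrist picture shows the selector still at four clicks (pointer end at 62,248). The key is up at (320,234), cell_a is standing at (323,145), and the arm is clear of everything.

```bash
python3 -c "
from rig import job; print(job.sign_off())"
```

```text
the job is handed in; nothing more can be done
None
```

I pushed the selector four clicks clockwise with the closed fingertips, then pressed the test key fully down and let it come back up, and handed the job in at about 11 s; sign-off gave no verdict, but the last wrist picture showed the selector at four clicks, the small dial unmoved and cell_a standing (cell_b and cell_c weren't rechecked, but the arm stayed away from them).

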